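# Lever open the lid of a parts-cleaning tank onto its drop stay

## Task

Open the heavy steel lid of the blue parts-cleaning tank and leave it propped: press the red palm pad on the long end of the tank's hand lever down with the fingertips until the yellow notched stay on the other side drops over its pin, then ease the lever all the way back up, keeping it under control, so that the lid is left hanging on the stay. Move the lid by the lever alone, without touching the lid or the stay; let neither lid nor lever snap back, and leave the loose things round the tank where they are.

Things in the scene. Friction and masses are not known exactly. Their poses are not given: they have to be found in the camera images.
- tank: blue drained sheet-steel tank, fixed to the bench, 160 (x) x 220 (y) x 112 mm high with its lid shut. Origin: centre of its underside; its x axis points from the front (towards the robot) to the hinged back, y to the side with the lever, z up. The lever's pivot axis is parallel to y and passes through (-30, 135, 100) mm in this frame; the lid's hinge axis is parallel to y through (85, 0, 112) mm; the shut lid reaches forward to x = -98 mm.
- lever_pad (a point): centre of the top face of the ribbed red palm pad (52 mm along the lever, 44 mm across, 9 mm thick) on the long end of the lever. At rest it lies at (-192, 135, 181) mm in the tank's frame (162 mm in front of the pivot axis, 82 mm above it), sloping 20 degrees down towards the tank. It swings on a circle of 181 mm radius about the pivot axis: down and up to 20 mm towards the robot, sloping the other way at the end. Pressing here takes about 9 to 17 N.
- lever (a joint): angle of the hand lever in rad: 0 at rest (long end up, held there by a return spring, upper stop of the pad), growing as the pad is pressed down; end stop 0.72. The stay drops over its pin at 0.50 to 0.55 (pad centre about 85 to 94 mm above the bench), leaving about 30 mm of spare pad travel. If let go, it flies back up at over 3 rad/s.
- lid (a joint): opening angle of the 1.1 to 1.7 kg lid in rad: 0 shut. A roller on the lever's short end lifts a flange on its left edge, so the lid rises with the lever (0.3 at lever 0.23, 0.69 at lever 0.51 to 0.53, 0.84 at lever 0.70) and falls shut unless the stay carries it. It hangs at 0.66 to 0.70 on the stay.
- stay_notch (a point): the seat of the notch in the lower edge of the yellow stay (a 195 mm bar hinged near the front of the lid on the side away from the lever). Its z axis points across the bar, upward out of the notch. With the notch over the pin and the lid hanging on it, this point coincides with stay_pin (within about 2 mm); with the lid shut they are 42 mm apart.
- stay_pin (a point): centre of the fixed 7 mm steel pin on the tank's wall on the side away from the lever, over which the stay slides and drops
- spray_bottle: small clear spray bottle with a white pump, 38 x 38 x 120 mm, loose, standing on the bench in front of the tank, to the right; origin at the centre of its underside
- adapter_disc: black moulded adapter disc with a hub, 57 x 57 x 20 mm, loose, on the black mat in front of the tank; origin at the centre of its underside
- thumb_nut: black thumb nut, 20 x 20 x 9 mm, loose, on the black mat (4 mm thick) in front of the tank; origin at the centre of its underside
- push_pin: push pin with cream rod and black head, 22 x 72 x 23 mm, loose, on the bench in front of the tank, to the right; origin at the centre of its underside

How it is judged:
On the way, in this order (a step that is already met when the one before it is completed fails the run):
1. the fingers press the lever down and the stay drops over its pin (contact force between the fingers and tank above 1 N and value of joint lever above 0.5 rad and value of joint lid above 0.68 rad and z of stay_pin in the frame of stay_notch above -0.004 m), for 0.1 s.
2. the lever is back up at rest and the lid hangs on the stay (value of joint lever below 0.04 rad and value of joint lid above 0.64 rad), for 0.2 s.
At the end, for the whole second after the job is handed in: the lid hangs still on its stay at 0.64 to 0.73 rad, the notch within 4 mm of its seat on the pin, the lever is back up (under 0.04 rad), and the four loose things are within 25 mm of where they stood (all of step 2 and value of joint lid below 0.73 rad and distance between stay_notch and stay_pin below 0.004 m and velocity of joint lid between -0.05 and 0.05 rad/s and distance of each of spray_bottle, adapter_disc, thumb_nut, push_pin from where it was at the start of the episode below 0.025 m); the robot touches nothing.
It fails at once if the robot touches the lid or the stay (over 2 N) (contact force between any of the fingers, the arm and lid above 2 N).
It fails at once if the lid falls (closing faster than 3 rad/s) (velocity of joint lid below -3 rad/s).
It fails at once if the lever snaps back up (faster than 2.2 rad/s) (velocity of joint lever below -2.2 rad/s).
It fails at once if a loose thing by the tank is pushed more than 25 mm or carried off (distance of any of spray_bottle, adapter_disc, thumb_nut, push_pin from where it was at the start of the episode above 0.025 m).
It also fails if it takes over 45 s, if anything falls off the work surface, if the arm or the gripper's body presses on something with over 40 N, if the wrist force passes 120 N, or if a joint passes its speed limit or range.

## Robot

A 6-joint arm with a two-finger parallel gripper is mounted at the origin on a cart in front of the work surface, level with it; the furniture and walls round the work are solid. World frame = base frame: x ahead of the robot, y to its left, z up, the work surface at z = 0. Lengths are in m, angles in rad, forces in N, time in s.
With the tool pointing down it reaches from about 0.3 to 0.875 m from the base axis. Payload 6.4 kg.
Tool frame: the origin (TCP) lies midway between the tips of the shut fingers; the grasp point (between the pads) lies 19 mm behind it; z points along the fingers, y is the direction in which the jaws open and shut (so a half turn about z gives the same grasp; the last joint's range is limited). The gripper opens to 88 mm and grips with 3 to 60 N. Pads are 18 mm wide; open, the fingers measure 123 mm over their backs; the gripper's body (75 mm by 187 mm) begins 45 mm behind the grasp point.
Start: joints at [-1.391, 0.181, 1.607, -0, 1.354, -0.206], TCP at [0.216, -0.533, 0.239] pointing down, gripper open.
Joint ranges: [-2.99, 2.99], [-0.89, 2.07], [0.3, 2.58], [-1.14, 4.28], [0, 2.63], [-3.12, 3.12]. Speed limits (rad/s): [2.57, 2.57, 3.01, 3.14, 3.14, 3.14].

## Interface

Orientations are given as [roll, pitch, yaw] about the fixed x, y, z axes, in that order (R = Rz(yaw) Ry(pitch) Rx(roll)).
In Python, from rig import ctrl, get_image gives the robot as it stands.
- The arm moves only by the shell command python3 -m handwheel 'ROWS' [FORCE]. ROWS is JSON, a list of rows, each an object with "delta_rot": the turn, a rotation vector about the tool's x, y, z in degrees, a list of three; "slide": the shift along the tool's x, y, z in cm, a list of three; "gripper": the closure in counts, from 0 (fully open) to 255 (shut). A call has 1 to 12 rows; each row is the pose to reach, as a shift and turn from the pose commanded when the call began, along the tool's axes at that moment; what a row does not reach only later rows make up. A row lasts 1/12 s, in which the tool goes at most 41.7 mm and 7.16 degrees, less where a joint would pass 70% of its speed; a pose out of reach is approached as far as the arm can. A call with a gripper value outside its range is refused whole. The fingers move at their own pace and stop on an object; FORCE is the grip in N (left out, the last holds). Time passes only in rows, so rows that repeat a pose let the fingers close. It gives the time, the measured TCP pose, the force and the opening at its end, in the units of the state.
- ctrl.get_obs(): the state, without advancing time (a new reading comes with each control period).
- get_image(name): name is "scene" or "side" or "wrist"; returns a dict with "pixels" (420x560x3 uint8, red, green, blue), "fx", "fy", "cx", "cy" (pixels), "rvec" (rotation vector, rad) and "tvec" (3), from world to camera coordinates, as OpenCV has them; the wrist camera has in their place "tool_from_camera" (4x4, takes a point from camera to tool coordinates, whose origin is the TCP and whose axes are the flange's). Camera axes: x right, y down, z forward; pixel columns grow to the right and rows downward; lengths in m; the calibration is good to about 2 mm. A picture is of the moment at which its call begins: read the wrist's pose just before it. There is no depth.
- ctrl.hand_in(): hands the job in, once; it reports no verdict.
The state is a dict: "time_s": time; "joint_pos": joint angles; "joint_vel": joint speeds; "joint_efforts": joint torques, N m; "ee_pos": TCP position; "eef_rot": TCP orientation; "wrist_force": force on the tool from outside, world axes, zero at the start; "wrist_torque": the same for the moment, N m; "finger_gap": finger opening in m.
Only numpy, scipy, OpenCV 4.12 (cv2) and the standard library are available. Lean on these libraries where they do the work, as an engineer would, in place of code of your own. Each camera call takes 0.05 s, during which the arm holds its last target.

## Working session

There is one attempt and no reset: what is moved stays moved. The work goes in short steps, Python scripts to look and compute and a shell command to move; the robot and the scene stay as the last step left them, time stands still between calls to the robot, and variables do not carry over. Pictures are saved under pics/ and viewed, and the job is handed in when it is done.

```bash
ls; mkdir -p pics; python3 - <<'E'
from rig import ctrl,get_image
import cv2
o=ctrl.get_obs()
for k,v in o.items(): print(k,v)
for n in ["scene","side","wrist"]:
    d=get_image(n); cv2.imwrite(f"pics/{n}0.png",d["pixels"][:,:,::-1])
    print(n,{k:v for k,v in d.items() if k!="pixels"})
E
```

```text
pics
time_s 0.0
joint_pos [-1.39130219e+00  1.81499746e-01  1.60794440e+00 -3.06270305e-05
  1.35376973e+00 -2.06326525e-01]
joint_vel [ 6.40486213e-04  9.82845461e-04 -7.21266054e-04  1.54758592e-05
  7.97905660e-04  9.92043391e-04]
joint_efforts [-6.85185005e-04 -4.33863795e+01 -3.41853225e+01  7.03658047e-02
  3.88075167e-02 -1.33017679e-04]
ee_pos [ 0.21628622 -0.5322339   0.23786408]
eef_rot [-3.13999969e+00 -3.02868609e-04  3.85827035e-01]
wrist_force [-0.68749574  0.65590163  0.82852368]
wrist_torque [ 0.02240572  0.08643316 -0.00304586]
finger_gap 0.08828587142559784
scene {'fx': 495.5743897373837, 'fy': 495.5743897373837, 'cx': 283.0936813308907, 'cy': 199.905943187565, 'rvec': array([ 0.80143263, -2.26718938,  1.4395639 ]), 'tvec': array([0.41571385, 0.30243546, 0.74351266])}
side {'fx': 443.88543310087044, 'fy': 443.88543310087044, 'cx': 281.81119881785156, 'cy': 208.38136821158494, 'rvec': array([ 0.47053372, -2.4282195 ,  1.55000878]), 'tvec': array([0.50781266, 0.22989828, 0.73489626])}
wrist {'fx': 316.67824161392963, 'fy': 316.67824161392963, 'cx': 277.94535522822395, 'cy': 213.00142827243133, 'tool_from_camera': array([[ 7.49817586e-04, -9.62764027e-01, -2.70342126e-01,
         6.91106456e-02],
       [ 9.99999682e-01,  7.95267595e-04, -5.85838600e-05,
        -2.42591272e-04],
       [ 2.71396766e-04, -2.70341996e-01,  9.62764318e-01,
        -1.45603381e-01],
       [ 0.00000000e+00,  0.00000000e+00,  0.00000000e+00,
         1.00000000e+00]])}
```

View pics/scene0.png

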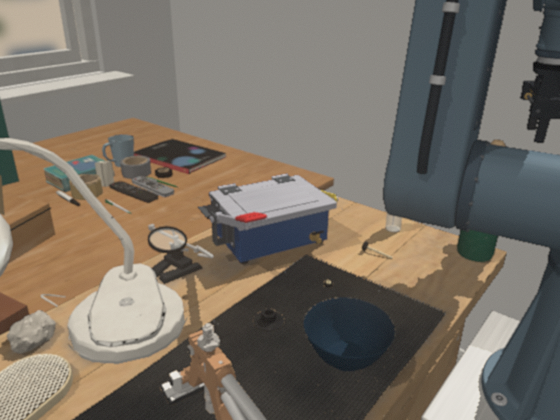

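View pics/side0.png

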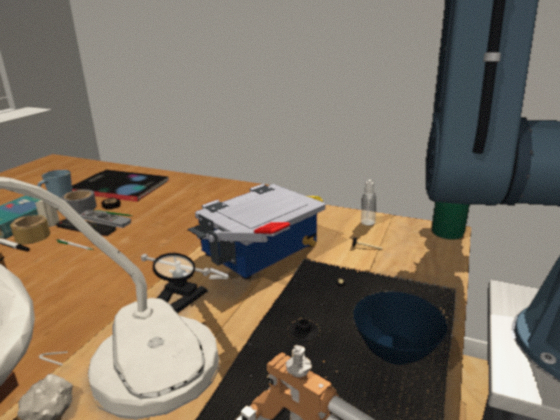

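View pics/wrist0.png

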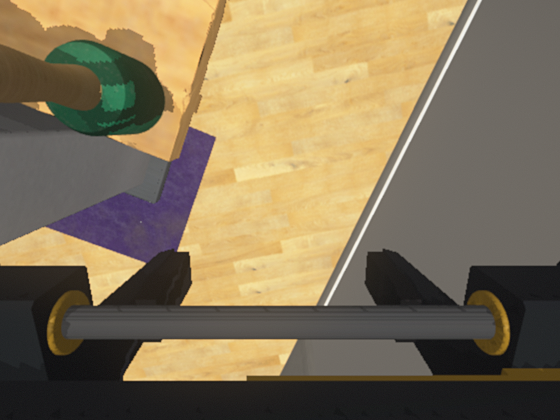

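```bash
python3 - <<'E'
import cv2
a=cv2.imread("pics/scene0.png")[160:275,185:355]; cv2.imwrite("pics/c1.png",cv2.resize(a,None,fx=4.7,fy=4.7,interpolation=cv2.INTER_CUBIC))
a=cv2.imread("pics/side0.png")[170:285,185:355]; cv2.imwrite("pics/c2.png",cv2.resize(a,None,fx=4.7,fy=4.7,interpolation=cv2.INTER_CUBIC))
E
```

```text
(no output)
```

View pics/c1.png

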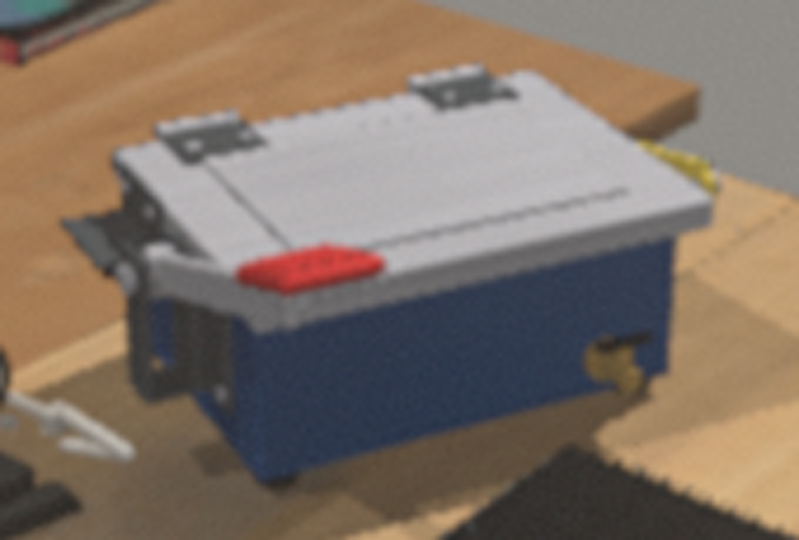

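View pics/c2.png

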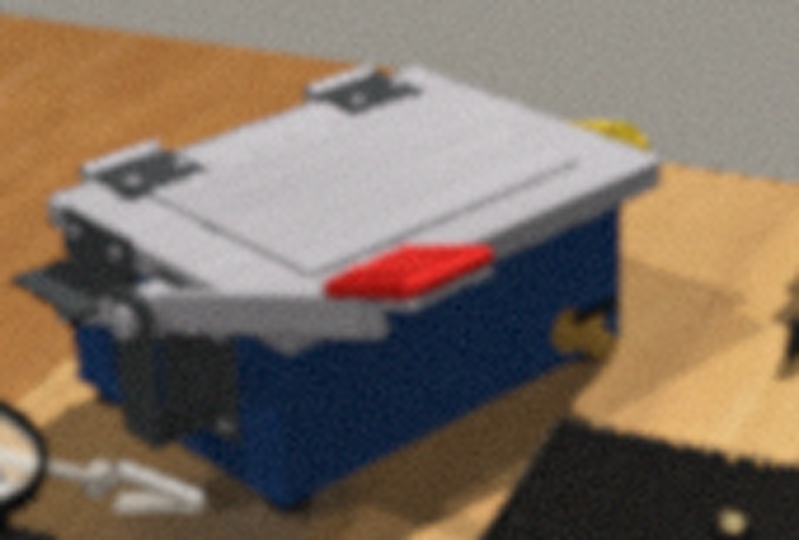

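```bash
cat > h.py <<'E'
import numpy as np, cv2
from scipy.optimize import least_squares
from scipy.spatial.transform import Rotation as R
CAM={'scene':((495.574,283.0937,199.9059),[0.80143263,-2.26718938,1.4395639],[0.41571385,0.30243546,0.74351266]),
'side':((443.885,281.8112,208.3814),[0.47053372,-2.4282195,1.55000878],[0.50781266,0.22989828,0.73489626])}
def proj(c,P):
    (f,cx,cy),r,t=CAM[c]; K=np.array([[f,0,cx],[0,f,cy],[0,0,1.]])
    return cv2.projectPoints(np.array(P,float).reshape(-1,1,3),np.array(r),np.array(t),K,None)[0].reshape(-1,2)
def tri(a,b):
    f=lambda p: np.r_[proj('scene',p)[0]-a, proj('side',p)[0]-b]
    return least_squares(f,[0.6,0,0.1])
def tank(v,P):
    c,s=np.cos(v[2]),np.sin(v[2]); P=np.array(P,float)
    return P@np.array([[c,-s,0],[s,c,0],[0,0,1]]).T+[v[0],v[1],0]
def ground(c,uv,z):
    (f,cx,cy),r,t=CAM[c]; M=R.from_rotvec(r).as_matrix(); o=-M.T@np.array(t); d=M.T@[(uv[0]-cx)/f,(uv[1]-cy)/f,1]
    return o+d*(z-o[2])/d[2]
E
python3 - <<'E'
from h import *
S=lambda u,v:(185+u/4.7,160+v/4.7); D=lambda u,v:(185+u/4.7,170+v/4.7)
obs=[('scene',(-.08,.11,0),S(268,478),1),('side',(-.08,.11,0),D(290,500),1),('scene',(-.08,-.11,0),S(668,372),1),('side',(-.08,-.11,0),D(615,350),1),
('scene',(-.192,.135,.181),S(312,264),0),('side',(-.192,.135,.181),D(412,270),0)]
def f(v): return np.concatenate([proj(c,tank(v,np.array(p)+[0,0,v[3]*b]))[0]-o for c,p,o,b in obs])
for v0 in([.7,0,0,0],[.7,0,.5,0],[.7,0,-.5,0]):
    r=least_squares(f,v0,loss='soft_l1'); print(r.x,r.cost,r.fun.reshape(-1,2).round(1).tolist())
t=tri(S(312,264),D(412,270)); print('pad',t.x,t.fun, tank(r.x,[[-.192,.135,.181]]))
for n,a in(('nutA',(268,316)),('disc?',(330,282)),('pin',(368,247)),('bottle',(393,230))): print(n,ground('scene',a,0))
print(-R.from_rotvec(CAM['scene'][1]).as_matrix().T@np.array(CAM['scene'][2]))
v=r.x
for c in CAM:
    im=cv2.imread(f'pics/{c}0.png')
    def L(P,col):
        q=np.round(proj(c,tank(v,P))*1).astype(int); cv2.polylines(im,[q.reshape(-1,1,2)],True,col,1)
    L([(-.08,.11,0),(-.08,-.11,0),(.08,-.11,0),(.08,.11,0)],(0,255,0))
    L([(-.08,.11,.1),(-.08,-.11,.1),(.08,-.11,.1),(.08,.11,.1)],(0,255,0))
    a=np.deg2rad(20);ca,sa=np.cos(a)*.026,np.sin(a)*.026
    L([(-.192-ca,.135+.022,.181+sa),(-.192-ca,.113,.181+sa),(-.192+ca,.113,.181-sa),(-.192+ca,.157,.181-sa)],(255,255,0))
    a=im[160:285,185:355]; cv2.imwrite(f'pics/o_{c}.png',cv2.resize(a,None,fx=4.7,fy=4.7))
E
```

```text
[ 0.64369331 -0.0924235  -0.40153527  0.01388176] 6.3771333267801715 [[-1.3, 0.7], [-1.0, 1.4], [0.7, -0.4], [0.9, -4.0], [0.5, 0.3], [-0.2, -1.0]]
[ 0.64369331 -0.0924235  -0.40153525  0.01388176] 6.377133326781056 [[-1.3, 0.7], [-1.0, 1.4], [0.7, -0.4], [0.9, -4.0], [0.5, 0.3], [-0.2, -1.0]]
[ 0.64369331 -0.0924235  -0.40153526  0.01388176] 6.3771333267806565 [[-1.3, 0.7], [-1.0, 1.4], [0.7, -0.4], [0.9, -4.0], [0.5, 0.3], [-0.2, -1.0]]
pad [0.51787203 0.11045924 0.18234338] [-0.02169294  0.65948018 -0.07703259 -0.62683055] [[0.51972691 0.10687861 0.181     ]]
nutA [0.466196   0.12560343 0.        ]
disc? [ 0.43791701 -0.03809122  0.        ]
pin [ 0.44741536 -0.21081786  0.        ]
bottle [ 0.44055719 -0.32194482  0.        ]
[-0.00189107  0.68812583  0.58615319]
```

View pics/o_scene.png

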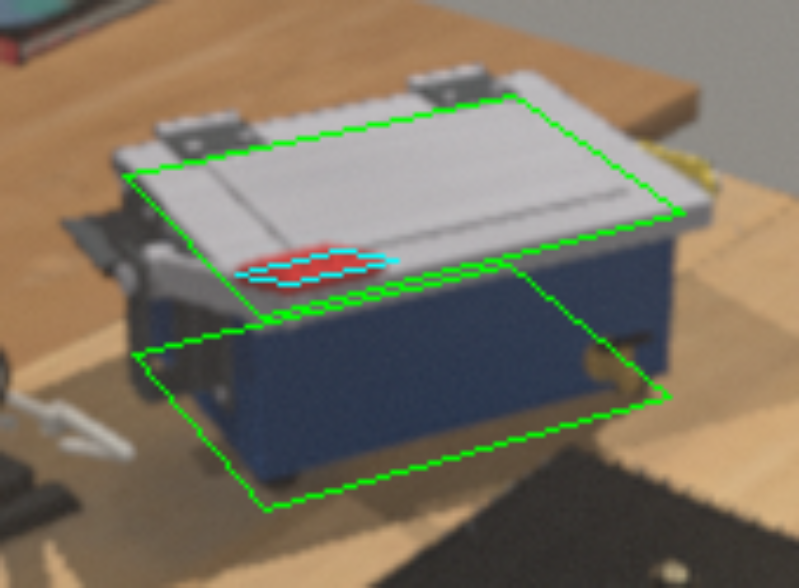

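View pics/o_side.png

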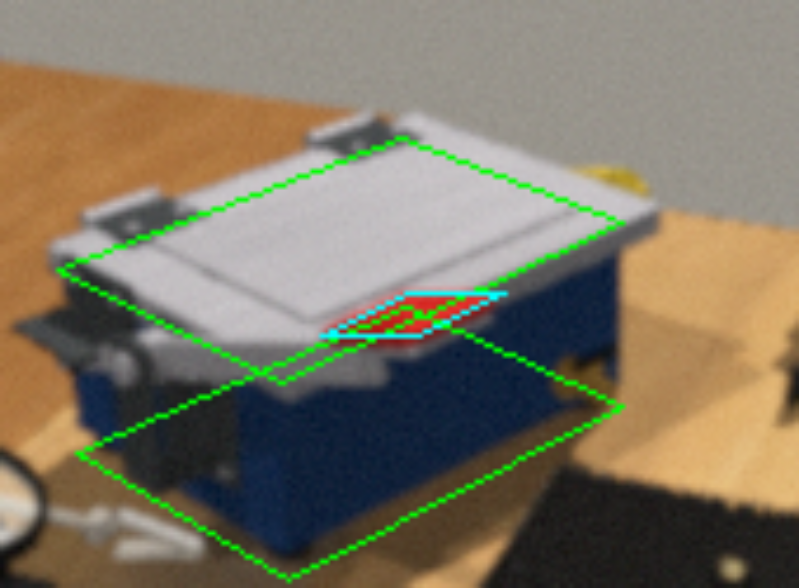

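```bash
python3 - <<'E'
from h import *
for uv in [(478,255),(460,240)]: print(ground('scene',uv,0))
print(ground('side',(450,235),0))
# wrist ray
T=np.array([[ 7.5e-04,-.962764,-.270342,.06911],[1,7.95e-4,0,-.00024],[2.7e-4,-.270342,.962764,-.1456]])
Rt=R.from_euler('xyz',[-3.14,-.0003,.3858]).as_matrix(); p=np.array([.2163,-.5322,.2379])
for uv in [(105,95),(140,100),(60,60),(0,60),(5,75)]:
    d=np.array([(uv[0]-277.9)/316.7,(uv[1]-213)/316.7,1]); d=Rt@T[:,:3]@d; o=p+Rt@T[:,3]
    for z in (0.,.06,.1,.15): q=o+d*(z-o[2])/d[2]; print(uv,z,q.round(3),proj('scene',q)[0].round(),proj('side',q)[0].round())
E
python3 - <<'E'
import cv2
a=cv2.imread("pics/scene0.png")[120:275,360:560]; cv2.imwrite("pics/c3.png",cv2.resize(a,None,fx=3.8,fy=3.8,interpolation=cv2.INTER_CUBIC))
E
```

```text
[ 0.23843007 -0.34008056  0.        ]
[ 0.29482407 -0.38046339  0.        ]
[ 0.23713954 -0.32997405  0.        ]
(105, 95) 0.0 [ 0.235 -0.311  0.   ] [475. 261.] [450. 239.]
(105, 95) 0.06 [ 0.242 -0.342  0.06 ] [481. 231.] [452. 211.]
(105, 95) 0.1 [ 0.247 -0.362  0.1  ] [486. 211.] [452. 192.]
(105, 95) 0.15 [ 0.253 -0.387  0.15 ] [491. 186.] [454. 169.]
(140, 100) 0.0 [ 0.245 -0.349  0.   ] [476. 252.] [447. 231.]
(140, 100) 0.06 [ 0.251 -0.374  0.06 ] [483. 224.] [449. 205.]
(140, 100) 0.1 [ 0.254 -0.39   0.1  ] [487. 206.] [450. 188.]
(140, 100) 0.15 [ 0.259 -0.411  0.15 ] [492. 182.] [452. 166.]
(60, 60) 0.0 [ 0.252 -0.256  0.   ] [458. 269.] [441. 248.]
(60, 60) 0.06 [ 0.257 -0.295  0.06 ] [468. 237.] [444. 218.]
(60, 60) 0.1 [ 0.26  -0.321  0.1  ] [474. 216.] [446. 198.]
(60, 60) 0.15 [ 0.263 -0.354  0.15 ] [481. 190.] [448. 173.]
(0, 60) 0.0 [ 0.227 -0.194  0.   ] [459. 286.] [451. 263.]
(0, 60) 0.06 [ 0.236 -0.243  0.06 ] [469. 250.] [452. 229.]
(0, 60) 0.1 [ 0.241 -0.276  0.1  ] [475. 226.] [453. 206.]
(0, 60) 0.15 [ 0.248 -0.316  0.15 ] [483. 197.] [454. 179.]
(5, 75) 0.0 [ 0.214 -0.202  0.   ] [467. 287.] [457. 262.]
(5, 75) 0.06 [ 0.224 -0.249  0.06 ] [475. 250.] [458. 228.]
(5, 75) 0.1 [ 0.231 -0.281  0.1  ] [481. 227.] [458. 206.]
(5, 75) 0.15 [ 0.24  -0.321  0.15 ] [488. 197.] [458. 179.]
```

View pics/c3.png

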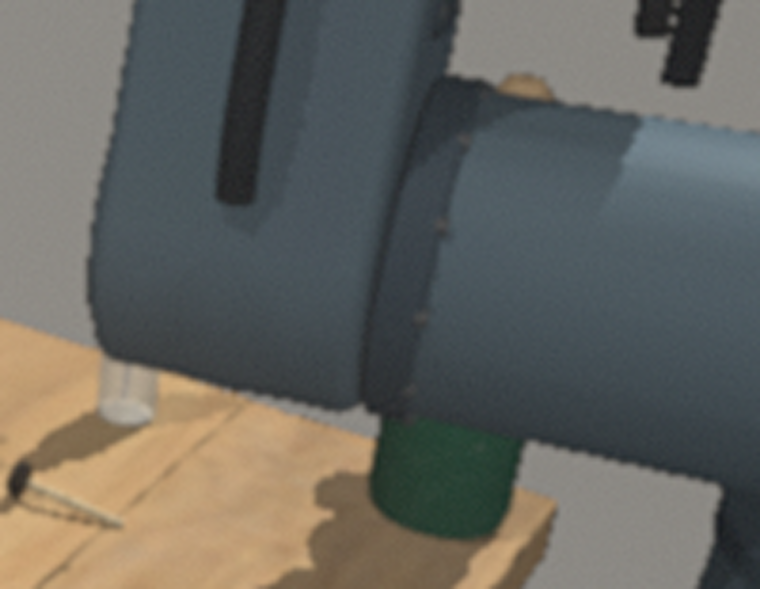

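```bash
python3 - <<'E'
from h import *
for n,a,b in [('lampmid',(120,210),(118,262)),('lamp2',(80,165),(60,202)),('lamp3',(5,141),(5,181)),('lampbase',(128,262),(140,305)),('magn',(167,240),(174,268)),('orange top',(208,328),(296,352)),('brass',(190,385),(265,405))]:
    t=tri(a,b); print(n,t.x.round(3),t.fun.round(1))
print(ground('scene',(127,320),0.03), ground('scene',(350,340),0.03))
for z in (.2,.22,.24,.26,.28,.3): print(z,proj('scene',(.24,-.335,z))[0])
p0=np.array([.2163,-.5322,.2379]); Rt=R.from_euler('xyz',[-3.14,-.0003,.3858])
for t in [(.43,-.33,.38),(.5,0.0,.36),(.515,.109,.28)]:
    print(t,(Rt.inv().apply(np.array(t)-p0)*100).round(2))
E
```

```text
lampmid [0.772 0.211 0.131] [-0.4  9.4 -1.  -8.4]
lamp2 [0.868 0.221 0.221] [ 0.1  1.  -0.2 -0.9]
lamp3 [0.71  0.409 0.351] [ 0.3  3.3 -0.5 -2.6]
lampbase [0.7   0.252 0.077] [-0.4  3.3 -0.2 -2.9]
magn [0.69  0.166 0.095] [-0.   0.4 -0.  -0.3]
orange top [0.387 0.343 0.154] [-0.2  0.8 -0.  -0.7]
brass [0.433 0.34  0.034] [ 1.7 -6.  -0.2  5.5]
[0.6218577  0.31640366 0.03      ] [0.29900899 0.11582336 0.03      ]
0.2 [494.29744727 173.43031824]
0.22 [496.23875833 164.44177011]
0.24 [498.21310256 155.30027367]
0.26 [500.22133033 146.00189158]
0.28 [502.26432145 136.54255021]
0.3 [504.34298646 126.91803363]
(0.43, -0.33, 0.38) [ 27.41 -10.71 -14.18]
(0.5, 0.0, 0.36) [ 46.32 -38.65 -12.13]
(0.515, 0.109, 0.28) [ 51.8  -48.17  -4.12]
```

```bash
python3 -m handwheel '[{"delta_rot":[0,0,0],"slide":[0,0,-4],"gripper":255},{"delta_rot":[0,0,0],"slide":[0,0,-8],"gripper":255},{"delta_rot":[0,0,0],"slide":[0,0,-12],"gripper":255},{"delta_rot":[0,0,0],"slide":[2,-1,-15],"gripper":255},{"delta_rot":[0,0,0],"slide":[5,-2,-16],"gripper":255},{"delta_rot":[0,0,0],"slide":[9,-3.5,-16],"gripper":255},{"delta_rot":[0,0,0],"slide":[13,-5,-16],"gripper":255},{"delta_rot":[0,0,0],"slide":[17,-6.5,-16],"gripper":255},{"delta_rot":[0,0,0],"slide":[20.5,-8,-16],"gripper":255},{"delta_rot":[0,0,0],"slide":[24,-9.5,-16],"gripper":255},{"delta_rot":[0,0,0],"slide":[27.5,-10.5,-16],"gripper":255},{"delta_rot":[0,0,0],"slide":[27.5,-10.5,-16],"gripper":255}]' 30; python3 -c "
from rig import ctrl; o=ctrl.get_obs(); print(o['joint_pos'],o['eef_rot'])"
```

```text
time_s: 1.15
ee_pos: [0.4354, -0.3275, 0.3987]
eef_rot: [-3.141, -0.002, 0.392]
wrist_force: [-0.7, -0.6, -0.3]
finger_gap: 0.01
[-0.86425436  0.02719191  1.45813962  0.00252763  1.6563656   0.31466674] [-3.14071412e+00 -2.36250033e-03  3.92090082e-01]
```

```bash
python3 - <<'E'
from h import *
p0=np.array([.4354,-.3275,.3987]); Rt=R.from_euler('xyz',[-3.1416,0,.386])
for t in [(.51,-0.05,.36),(.518,.109,.30)]:
    print(t,(Rt.inv().apply(np.array(t)-p0)*100).round(2))
E
```

```text
(0.51, -0.05, 0.36) [ 17.36 -22.9    3.87]
(0.518, 0.109, 0.3) [ 24.09 -37.33   9.87]
```

```bash
python3 -m handwheel '[{"delta_rot":[0,0,-7],"slide":[2,-3,0],"gripper":255},{"delta_rot":[0,0,-14],"slide":[4,-6,0],"gripper":255},{"delta_rot":[0,0,-21],"slide":[6,-9,0],"gripper":255},{"delta_rot":[0,0,-28],"slide":[8,-12,0],"gripper":255},{"delta_rot":[0,0,-35],"slide":[10,-15,0],"gripper":255},{"delta_rot":[0,0,-42],"slide":[12,-18,0],"gripper":255},{"delta_rot":[0,0,-49],"slide":[14,-21,1],"gripper":255},{"delta_rot":[0,0,-56],"slide":[16,-24,2],"gripper":255},{"delta_rot":[0,0,-63],"slide":[18,-27,3],"gripper":255},{"delta_rot":[0,0,-70],"slide":[20,-30,4],"gripper":255},{"delta_rot":[0,0,-77],"slide":[22,-33,5],"gripper":255},{"delta_rot":[0,0,-84],"slide":[24,-36,6],"gripper":255}]'; python3 -c "
from rig import ctrl; o=ctrl.get_obs(); print(o['joint_pos'],o['eef_rot'])"
```

```text
time_s: 2.15
ee_pos: [0.5185, 0.0931, 0.3381]
eef_rot: [-3.141, 0.0, 1.858]
wrist_force: [0.2, 0.3, -0.1]
finger_gap: 0.0003
[-4.77525266e-02  4.57178651e-03  1.59842584e+00 -2.74124721e-04
  1.53868716e+00 -3.34474804e-01] [-3.14141569e+00  2.28555532e-04  1.85752744e+00]
```

```bash
python3 -m handwheel '[{"delta_rot":[0,0,-7],"slide":[0,0,0],"gripper":255},{"delta_rot":[0,0,-14],"slide":[0,0,0],"gripper":255},{"delta_rot":[0,0,-21],"slide":[0,0,0],"gripper":255},{"delta_rot":[0,0,-28],"slide":[0,0,0],"gripper":255},{"delta_rot":[0,0,-35],"slide":[0,0,0],"gripper":255},{"delta_rot":[0,0,-42],"slide":[0,0,0],"gripper":255},{"delta_rot":[0,0,-49],"slide":[0,0,0],"gripper":255},{"delta_rot":[0,0,-50.5],"slide":[0,0,0],"gripper":255},{"delta_rot":[0,0,-50.5],"slide":[0,0,0],"gripper":255}]'; python3 - <<'E'
from rig import ctrl,get_image
import cv2
o=ctrl.get_obs()
print(o['joint_pos'],o['ee_pos'],o['eef_rot'])
for n in ["scene","side","wrist"]:
    d=get_image(n); cv2.imwrite(f"pics/{n}1.png",d["pixels"][:,:,::-1])
E
```

```text
time_s: 2.9
ee_pos: [0.5185, 0.0913, 0.3384]
eef_rot: [-3.141, -0.001, 2.734]
wrist_force: [-0.5, 0.2, -0.1]
finger_gap: 0.0003
[-5.13190567e-02  4.03716265e-03  1.59842934e+00 -2.27637688e-04
  1.53977227e+00 -1.21423334e+00] [0.51846606 0.09125376 0.33837379] [-3.14115391e+00 -5.26060730e-04  2.73371763e+00]
```

View pics/wrist1.png

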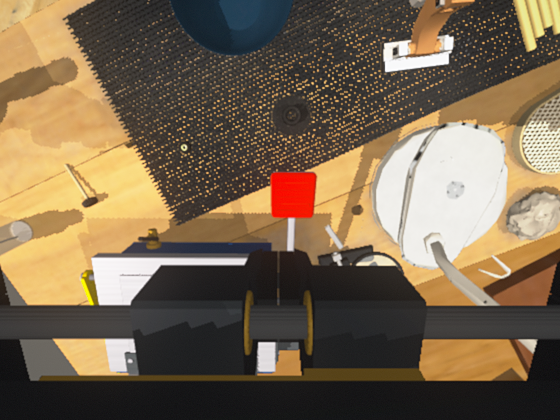

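View pics/scene1.png

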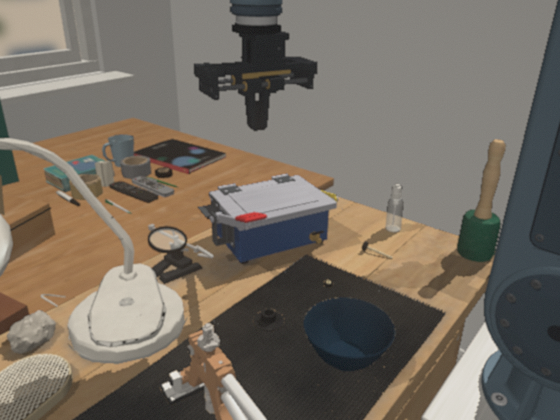

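```bash
cat >> h.py <<'E'
TC=np.array([[ 7.49817586e-04, -9.62764027e-01, -2.70342126e-01,6.91106456e-02],[ 9.99999682e-01,  7.95267595e-04, -5.85838600e-05,-2.42591272e-04],[ 2.71396766e-04, -2.70341996e-01,  9.62764318e-01,-1.45603381e-01]])
def wray(uv,p,rpy,z):
    Rt=R.from_euler('xyz',rpy).as_matrix(); d=Rt@TC[:,:3]@np.array([(uv[0]-277.945)/316.678,(uv[1]-213.0)/316.678,1]); o=np.array(p)+Rt@TC[:,3]
    return o+d*(z-o[2])/d[2]
E
python3 - <<'E'
from h import *
im=cv2.imread('pics/wrist1.png').astype(int); m=((im[:,:,2]>180)&(im[:,:,1]<70)&(im[:,:,0]<70)).astype(np.uint8)
c=cv2.findContours(m,0,2)[0]; c=max(c,key=cv2.contourArea); print(cv2.minAreaRect(c),cv2.boundingRect(c))
p=[.51847,.09125,.33837]; rpy=[-3.14115,-.0005,2.7337]
for z in(.181,.17,.19): print(wray((293.5,194.5),p,rpy,z))
q=cv2.boxPoints(cv2.minAreaRect(c)); print(q)
# edges lateral: left/right at mid
a=wray((271.5,195),p,rpy,.181);b=wray((315.5,195),p,rpy,.181); print(a,b,np.linalg.norm(a-b),np.arctan2(*(b-a)[:2]))
E
```

```text
((292.5, 195.0), (44.0, 45.0), 90.0) (270, 173, 46, 45)
[0.52168958 0.10604975 0.181     ]
[0.52410967 0.10559879 0.17      ]
[0.51970951 0.10641872 0.19      ]
[[270. 173.]
 [315. 173.]
 [315. 217.]
 [270. 217.]]
[0.51363325 0.08609743 0.181     ] [0.53066801 0.12561648 0.181     ] 0.043034157262451446 0.4069855311520939
```

```bash
python3 -m handwheel '[{"delta_rot":[0,0,0],"slide":[0.4,1.3,2],"gripper":255},{"delta_rot":[0,0,0],"slide":[0.4,1.4,5],"gripper":255},{"delta_rot":[0,0,0],"slide":[0.4,1.4,8],"gripper":255},{"delta_rot":[0,0,0],"slide":[0.4,1.4,10.5],"gripper":255},{"delta_rot":[0,0,0],"slide":[0.4,1.4,12.5],"gripper":255},{"delta_rot":[0,0,0],"slide":[0.4,1.4,13.5],"gripper":255},{"delta_rot":[0,0,0],"slide":[0.4,1.4,14],"gripper":255},{"delta_rot":[0,0,0],"slide":[0.4,1.4,14],"gripper":255}]'; python3 - <<'E'
from rig import ctrl,get_image
import cv2
o=ctrl.get_obs()
print(o['ee_pos'],o['eef_rot'])
for n in ["scene","side"]:
    d=get_image(n); cv2.imwrite(f"pics/{n}2.png",cv2.resize(d["pixels"][100:285,165:355,::-1],None,fx=3,fy=3,interpolation=cv2.INTER_CUBIC))
import numpy as np
for th in np.arange(0,.62,.04):
    f=np.deg2rad(26.85)-th; s=np.deg2rad(20)-th
    print(round(th,2),'x %.2f drop %.2f edge %.2f'%(18.16*np.cos(f)-16.2,8.2-18.16*np.sin(f),.9*abs(np.tan(s))))
E
```

```text
time_s: 3.72
ee_pos: [0.5202, 0.1062, 0.1982]
eef_rot: [-3.141, -0.001, 2.733]
wrist_force: [-0.2, 0.2, 0.2]
finger_gap: 0.0003
[0.52020344 0.10619544 0.19815376] [-3.14110967e+00 -1.18405069e-03  2.73271513e+00]
0.0 x 0.00 drop -0.00 edge 0.33
0.04 x 0.32 drop 0.65 edge 0.29
0.08 x 0.61 drop 1.32 edge 0.25
0.12 x 0.87 drop 2.00 edge 0.21
0.16 x 1.10 drop 2.68 edge 0.17
0.2 x 1.31 drop 3.38 edge 0.14
0.24 x 1.49 drop 4.08 edge 0.10
0.28 x 1.64 drop 4.79 edge 0.06
0.32 x 1.76 drop 5.51 edge 0.03
0.36 x 1.85 drop 6.23 edge 0.01
0.4 x 1.92 drop 6.95 edge 0.05
0.44 x 1.95 drop 7.68 edge 0.08
0.48 x 1.96 drop 8.41 edge 0.12
0.52 x 1.94 drop 9.13 edge 0.16
0.56 x 1.88 drop 9.86 edge 0.19
0.6 x 1.80 drop 10.58 edge 0.23
```

View pics/side2.png

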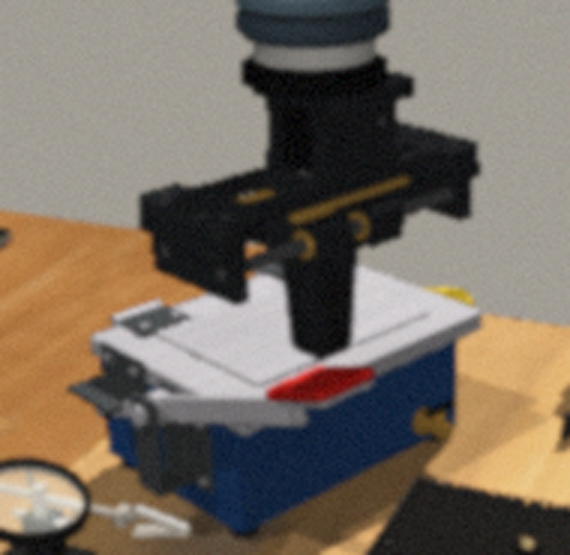

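View pics/scene2.png

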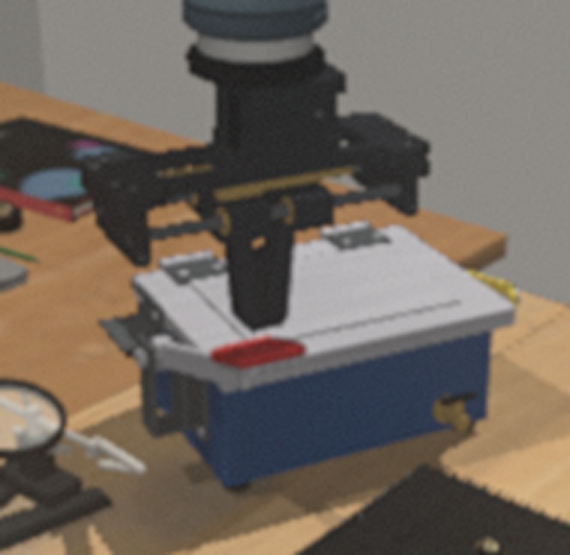

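```bash
python3 -m handwheel '[{"delta_rot":[0,0,0],"slide":[0,0,0.8],"gripper":255},{"delta_rot":[0,0,0],"slide":[0,0,1.3],"gripper":255},{"delta_rot":[0,0,0],"slide":[0.1,0,1.7],"gripper":255},{"delta_rot":[0,0,0],"slide":[0.3,0,2.1],"gripper":255},{"delta_rot":[0,0,0],"slide":[0.45,0,2.5],"gripper":255},{"delta_rot":[0,0,0],"slide":[0.6,0,2.8],"gripper":255},{"delta_rot":[0,0,0],"slide":[0.75,0,3.2],"gripper":255},{"delta_rot":[0,0,0],"slide":[0.85,0,3.5],"gripper":255},{"delta_rot":[0,0,0],"slide":[1.0,0,3.9],"gripper":255},{"delta_rot":[0,0,0],"slide":[1.1,0,4.3],"gripper":255},{"delta_rot":[0,0,0],"slide":[1.2,0,4.6],"gripper":255},{"delta_rot":[0,0,0],"slide":[1.3,0,4.9],"gripper":255}]'; python3 - <<'E'
from rig import ctrl,get_image
import cv2
o=ctrl.get_obs()
print(o['ee_pos'],o['eef_rot'],o['wrist_force'])
for n in ["scene","side"]:
    d=get_image(n); cv2.imwrite(f"pics/{n}3.png",cv2.resize(d["pixels"][100:285,165:355,::-1],None,fx=3,fy=3,interpolation=cv2.INTER_CUBIC))
E
```

```text
time_s: 4.82
ee_pos: [0.5097, 0.1114, 0.1519]
eef_rot: [3.141, 0.003, 2.733]
wrist_force: [-3.8, -1.0, 14.8]
finger_gap: 0.0003
[0.50965137 0.11137752 0.15188501] [3.14081079e+00 2.98330588e-03 2.73348711e+00] [-3.81583788 -0.95500669 14.79760256]
```

View pics/side3.png

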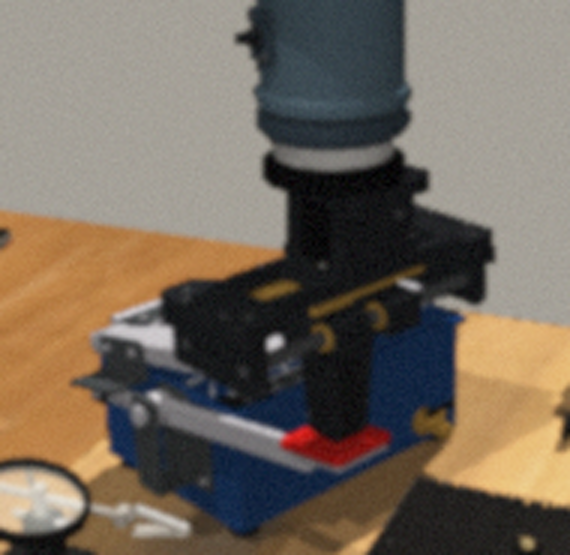

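```bash
python3 -m handwheel '[{"delta_rot":[0,0,0],"slide":[0.1,0,0.5],"gripper":255},{"delta_rot":[0,0,0],"slide":[0.2,0,1.1],"gripper":255},{"delta_rot":[0,0,0],"slide":[0.3,0,1.7],"gripper":255},{"delta_rot":[0,0,0],"slide":[0.4,0,2.4],"gripper":255},{"delta_rot":[0,0,0],"slide":[0.5,0,3.0],"gripper":255},{"delta_rot":[0,0,0],"slide":[0.55,0,3.6],"gripper":255},{"delta_rot":[0,0,0],"slide":[0.6,0,4.2],"gripper":255},{"delta_rot":[0,0,0],"slide":[0.6,0,4.8],"gripper":255},{"delta_rot":[0,0,0],"slide":[0.6,0,5.3],"gripper":255},{"delta_rot":[0,0,0],"slide":[0.6,0,5.8],"gripper":255},{"delta_rot":[0,0,0],"slide":[0.6,0,6.2],"gripper":255},{"delta_rot":[0,0,0],"slide":[0.55,0,6.5],"gripper":255}]'; python3 - <<'E'
from rig import ctrl,get_image
import cv2
o=ctrl.get_obs()
print(o['ee_pos'],o['eef_rot'],o['wrist_force'])
for n in ["scene","side"]:
    d=get_image(n); cv2.imwrite(f"pics/{n}4.png",cv2.resize(d["pixels"][90:290,165:365,::-1],None,fx=3,fy=3,interpolation=cv2.INTER_CUBIC))
E
```

```text
time_s: 5.92
ee_pos: [0.5035, 0.114, 0.0853]
eef_rot: [3.141, 0.0, 2.733]
wrist_force: [-5.1, 1.9, 9.1]
finger_gap: 0.0006
[0.50351009 0.11402188 0.08534569] [3.14114990e+00 9.82210104e-05 2.73349136e+00] [-5.13298611  1.92706116  9.1002607 ]
```

View pics/side4.png

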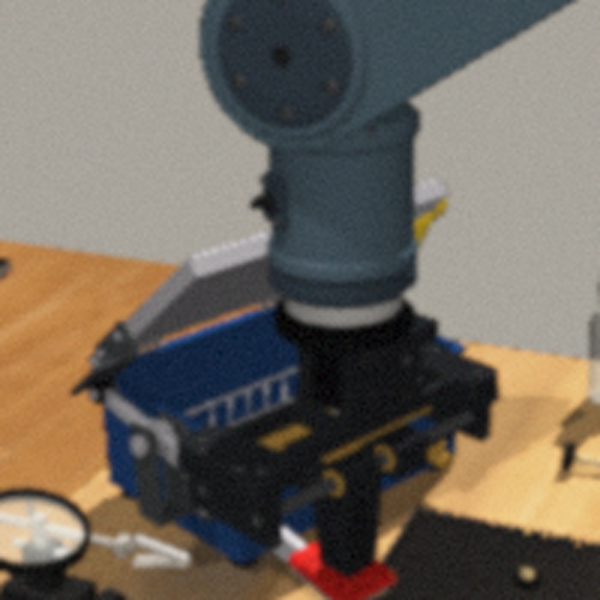

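View pics/scene4.png

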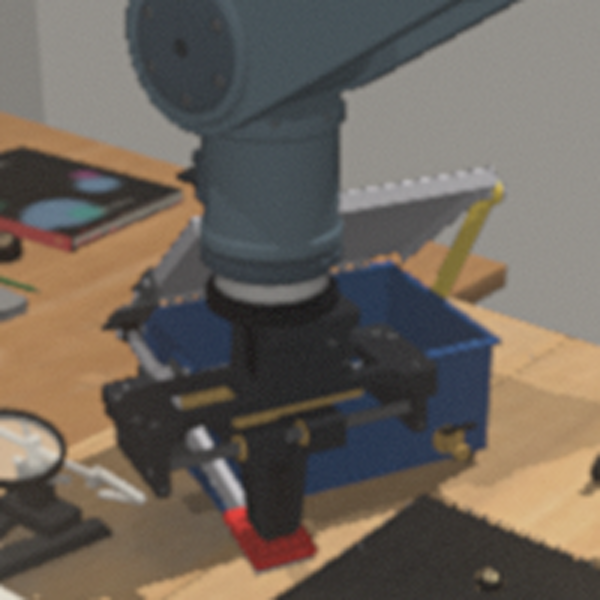

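```bash
python3 -m handwheel '[{"delta_rot":[0,0,0],"slide":[0,0,0.2],"gripper":255},{"delta_rot":[0,0,0],"slide":[0,0,0.4],"gripper":255},{"delta_rot":[0,0,0],"slide":[0,0,0.4],"gripper":255},{"delta_rot":[0,0,0],"slide":[0,0,0.4],"gripper":255},{"delta_rot":[0,0,0],"slide":[0,0,0.4],"gripper":255}]'; python3 - <<'E'
from rig import ctrl,get_image
import cv2
o=ctrl.get_obs()
print(o['ee_pos'],o['eef_rot'],o['wrist_force'])
for n in ["scene"]:
    d=get_image(n); cv2.imwrite(f"pics/{n}5.png",cv2.resize(d["pixels"][130:230,265:365,::-1],None,fx=6,fy=6,interpolation=cv2.INTER_CUBIC))
d=get_image("wrist"); cv2.imwrite("pics/wrist5.png",d["pixels"][:,:,::-1])
E
```

```text
time_s: 6.43
ee_pos: [0.5038, 0.1139, 0.0816]
eef_rot: [3.141, 0.001, 2.733]
wrist_force: [-3.4, 0.3, 9.0]
finger_gap: 0.0004
[0.50378661 0.11389797 0.08157179] [3.14103848e+00 6.50223932e-04 2.73336686e+00] [-3.43487833  0.34901657  8.99440695]
```

View pics/scene5.png

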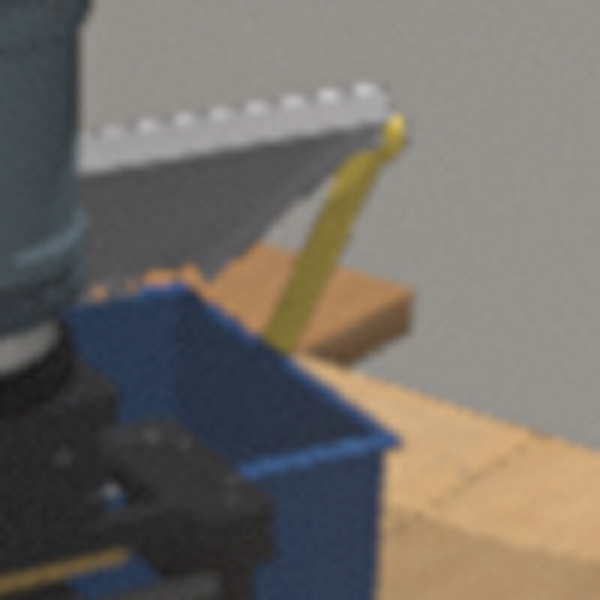

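View pics/wrist5.png

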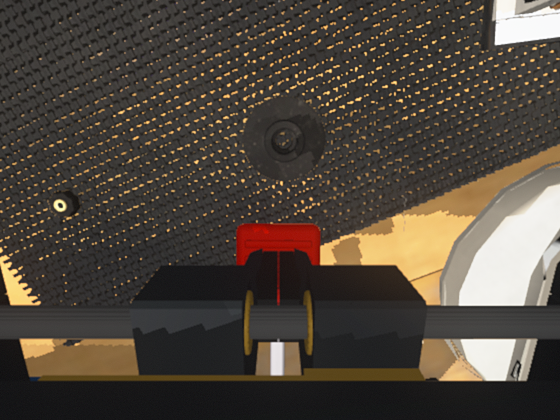

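```bash
python3 -m handwheel '[{"delta_rot":[0,0,0],"slide":[0,0,-0.2],"gripper":255},{"delta_rot":[0,0,0],"slide":[0,0,-0.4],"gripper":255},{"delta_rot":[0,0,0],"slide":[0,0,-0.6],"gripper":255},{"delta_rot":[0,0,0],"slide":[0.05,0,-0.8],"gripper":255},{"delta_rot":[0,0,0],"slide":[0.05,0,-1.1],"gripper":255},{"delta_rot":[0,0,0],"slide":[0.05,0,-1.4],"gripper":255},{"delta_rot":[0,0,0],"slide":[0.05,0,-1.7],"gripper":255},{"delta_rot":[0,0,0],"slide":[0.05,0,-2.0],"gripper":255},{"delta_rot":[0,0,0],"slide":[0.05,0,-2.2],"gripper":255},{"delta_rot":[0,0,0],"slide":[0.05,0,-2.2],"gripper":255}]'; python3 - <<'E'
from rig import ctrl,get_image
from h import *
o=ctrl.get_obs()
print(o['ee_pos'],o['eef_rot'],o['wrist_force'])
for n in ["scene","side"]:
    d=get_image(n); cv2.imwrite(f"pics/{n}6.png",cv2.resize(d["pixels"][90:290,165:365,::-1],None,fx=3,fy=3,interpolation=cv2.INTER_CUBIC))
    if n=="scene": cv2.imwrite(f"pics/{n}6b.png",cv2.resize(d["pixels"][130:230,265:365,::-1],None,fx=6,fy=6,interpolation=cv2.INTER_CUBIC))
v=[.6437,-.0924,-.4015]
for a in (0,.55,.6,.65,.69,.73): 
  print(a,(proj('scene',tank(v,[[.085-.183*np.cos(a),-.115,.112+.183*np.sin(a)]]))[0]-[265,130])*6)
E
```

```text
time_s: 7.37
ee_pos: [0.5031, 0.1139, 0.1031]
eef_rot: [3.141, 0.0, 2.733]
wrist_force: [-0.9, 1.2, 2.3]
finger_gap: 0.0003
[0.5031241  0.11388269 0.10312174] [3.14145824e+00 2.94015492e-04 2.73328365e+00] [-0.87091292  1.24615036  2.31968922]
0 [429.99728461 438.74994371]
0.55 [404.41209016 170.68075746]
0.6 [397.97367669 146.2911487 ]
0.65 [390.92148792 122.28633802]
0.69 [384.85612961 103.41749834]
0.73 [378.43066747  84.89292993]
```

View pics/scene6b.png

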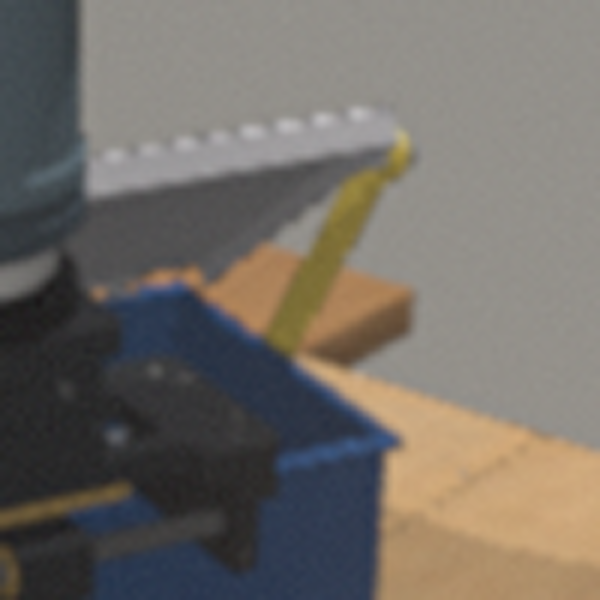

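View pics/side6.png

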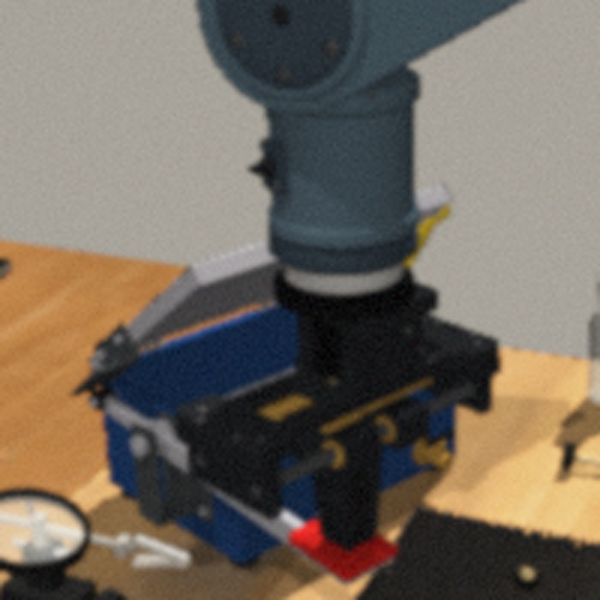

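```bash
python3 -m handwheel '[{"delta_rot":[0,0,0],"slide":[0,0,-0.3],"gripper":255},{"delta_rot":[0,0,0],"slide":[0,0,-0.8],"gripper":255},{"delta_rot":[0,0,0],"slide":[-0.05,0,-1.3],"gripper":255},{"delta_rot":[0,0,0],"slide":[-0.1,0,-1.8],"gripper":255},{"delta_rot":[0,0,0],"slide":[-0.15,0,-2.3],"gripper":255},{"delta_rot":[0,0,0],"slide":[-0.25,0,-2.8],"gripper":255},{"delta_rot":[0,0,0],"slide":[-0.35,0,-3.3],"gripper":255},{"delta_rot":[0,0,0],"slide":[-0.45,0,-3.8],"gripper":255},{"delta_rot":[0,0,0],"slide":[-0.55,0,-4.3],"gripper":255},{"delta_rot":[0,0,0],"slide":[-0.7,0,-4.8],"gripper":255},{"delta_rot":[0,0,0],"slide":[-0.85,0,-5.2],"gripper":255},{"delta_rot":[0,0,0],"slide":[-0.95,0,-5.6],"gripper":255}]'; python3 - <<'E'
from rig import ctrl,get_image
from h import *
o=ctrl.get_obs()
print(o['ee_pos'],o['eef_rot'],o['wrist_force'])
d=get_image("side"); cv2.imwrite(f"pics/side7.png",cv2.resize(d["pixels"][90:290,165:365,::-1],None,fx=3,fy=3,interpolation=cv2.INTER_CUBIC))
E
```

```text
time_s: 8.47
ee_pos: [0.5121, 0.11, 0.1593]
eef_rot: [3.141, 0.001, 2.733]
wrist_force: [1.6, 0.1, 1.7]
finger_gap: 0.0004
[0.51213147 0.11000449 0.1592862 ] [3.14131122e+00 6.12782898e-04 2.73321429e+00] [1.56524915 0.05316093 1.71717395]
```

View pics/side7.png

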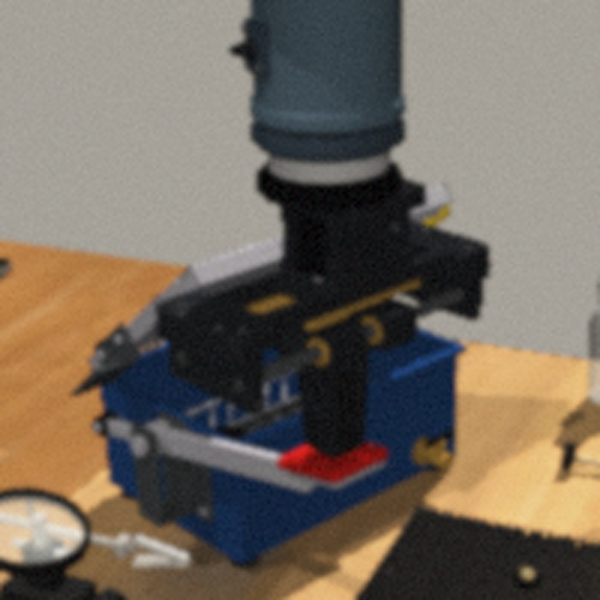

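```bash
python3 -m handwheel '[{"delta_rot":[0,0,0],"slide":[-0.1,0,-0.4],"gripper":255},{"delta_rot":[0,0,0],"slide":[-0.3,0,-0.8],"gripper":255},{"delta_rot":[0,0,0],"slide":[-0.4,0,-1.1],"gripper":255},{"delta_rot":[0,0,0],"slide":[-0.55,0,-1.4],"gripper":255},{"delta_rot":[0,0,0],"slide":[-0.7,0,-1.7],"gripper":255},{"delta_rot":[0,0,0],"slide":[-0.8,0,-2.0],"gripper":255},{"delta_rot":[0,0,0],"slide":[-0.9,0,-2.3],"gripper":255},{"delta_rot":[0,0,0],"slide":[-1.0,0,-2.6],"gripper":255},{"delta_rot":[0,0,0],"slide":[-1.0,0,-2.9],"gripper":255},{"delta_rot":[0,0,0],"slide":[-1.0,0,-3.3],"gripper":255},{"delta_rot":[0,0,0],"slide":[-1.0,0,-4],"gripper":255},{"delta_rot":[0,0,0],"slide":[-0.5,0,-5],"gripper":255}]'; python3 - <<'E'
from rig import ctrl,get_image
from h import *
o=ctrl.get_obs()
print(o['ee_pos'],o['eef_rot'],o['wrist_force'])
E
python3 -m handwheel '[{"delta_rot":[0,0,0],"slide":[1,0,-1],"gripper":255},{"delta_rot":[0,0,0],"slide":[4,0,-3],"gripper":255},{"delta_rot":[0,0,0],"slide":[7,0,-5],"gripper":255},{"delta_rot":[0,0,0],"slide":[9,0,-7],"gripper":255},{"delta_rot":[0,0,0],"slide":[10,0,-9],"gripper":255},{"delta_rot":[0,0,0],"slide":[10,0,-9],"gripper":255},{"delta_rot":[0,0,0],"slide":[10,0,-9],"gripper":255}]'
python3 - <<'E'
from rig import ctrl,get_image
from h import *
o=ctrl.get_obs()
print(o['ee_pos'],o['wrist_force'])
for n in ["scene","side"]:
    d=get_image(n); cv2.imwrite(f"pics/{n}8.png",cv2.resize(d["pixels"][110:290,165:425,::-1],None,fx=3,fy=3,interpolation=cv2.INTER_CUBIC))
    cv2.imwrite(f'pics/{n}8full.png',d["pixels"][:,:,::-1])
E
```

```text
time_s: 9.52
ee_pos: [0.516, 0.1079, 0.2086]
eef_rot: [-3.141, -0.001, 2.733]
wrist_force: [-0.2, 0.7, 0.1]
finger_gap: 0.0005
[0.51596252 0.10790812 0.20859531] [-3.14090496e+00 -1.46744585e-03  2.73282519e+00] [-0.18814537  0.68526151  0.09002456]
time_s: 10.1
ee_pos: [0.4249, 0.1482, 0.3004]
eef_rot: [3.14, 0.004, 2.734]
wrist_force: [0.1, 0.2, 1.1]
finger_gap: 0.0002
[0.42486273 0.14815145 0.3004034 ] [0.08849116 0.16613533 1.09023329]
```

View pics/side8.png

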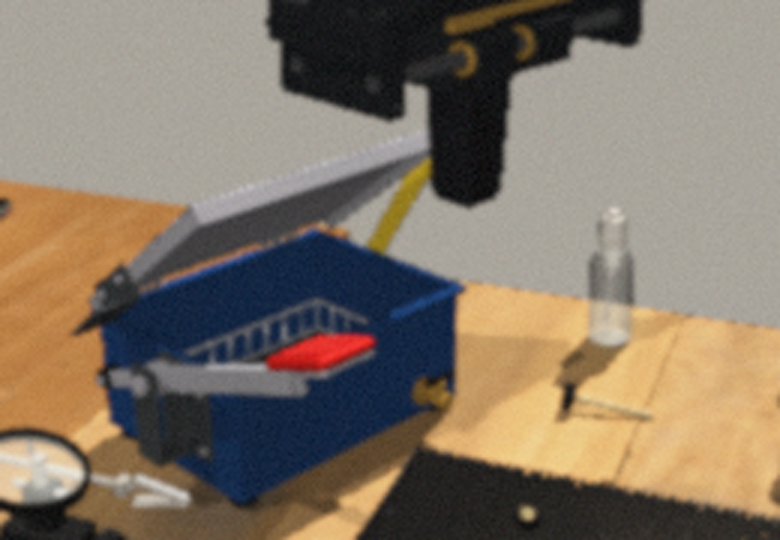

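View pics/scene8.png

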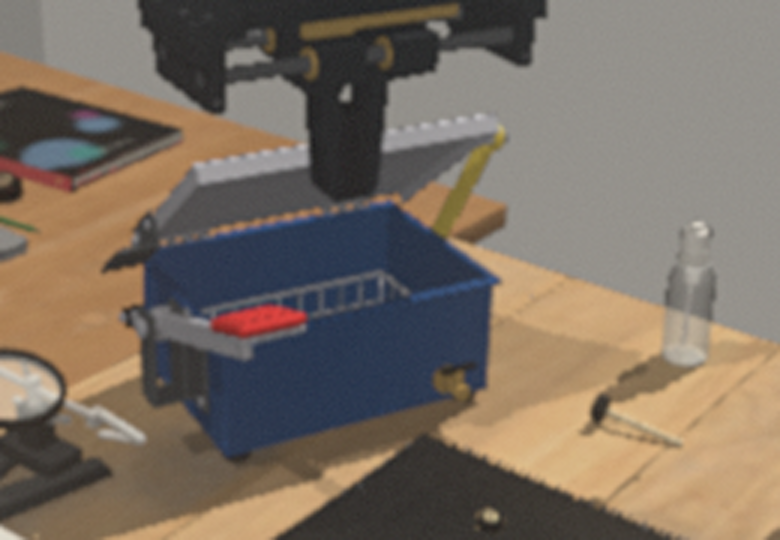

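```bash
python3 - <<'E'
from h import *
for n in("scene","side"):
    for f in('0','8full'):
        im=cv2.imread(f'pics/{n}{f}.png').astype(int); m=((im[:,:,2]>150)&(im[:,:,1]<60)&(im[:,:,0]<60)); y,x=np.nonzero(m); print(n,f,x.mean().round(1),y.mean().round(1),m.sum())
from rig import ctrl
print(ctrl.hand_in())
E
```

```text
scene 0 248.7 218.0 30
scene 8full 248.1 217.9 48
side 0 272.7 226.8 167
side 8full 237.3 219.9 300
the job is handed in; nothing more can be done
None
```

I pressed the red pad down along its arc with the shut fingertips until the stay dropped over its pin. I then eased the lever back up, lifted clear and handed the job in at about 10 s of the 45 s allowed. The hand-in gives no verdict.

- **Stay:** I held the lever at an estimated 0.57–0.58 rad. As I eased it back to about 0.46 rad, the lid stayed at roughly 0.69 rad and the pressing force fell from 9 N to 2 N. The pin itself was hidden from the cameras, so I judged that the stay was seated from this, not by seeing it.
- **Lid:** in the last pictures it hangs open at about 0.65–0.69 rad.
- **Lever:** in both cameras the pad is back at its rest position by eye. In the scene camera it is within 1 px of where it started.
- **Loose things:** the spray bottle and push pin look where they were in the last pictures, though I didn't measure how far anything moved. The disc and thumb nut weren't checked at the end, but the arm never came near them.
- **Robot:** it is clear of everything, with about 1 N on the wrist, which I take to be noise.

**One check disagreed:** the automatic red-pixel average in the side image shifted by 35 px between the start and the end. I put this down to some other red in the picture, because read directly the pad sits at its starting position of about (272, 227). I did not look into it further before handing in.

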